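# Unhook two drying hangers and tray them singly

## Robot

A 6-joint arm with a two-finger parallel gripper is mounted at the origin on the work surface. World frame = base frame: x ahead of the robot, y to its left, z up, the work surface at z = 0. Lengths are in m, angles in rad, forces in N, time in s.
With the tool pointing down it reaches from about 0.375 to 0.925 m from the base axis. Payload 5.7 kg.
Tool frame: the origin (TCP) lies midway between the tips of the shut fingers; the grasp point (between the pads) lies 19 mm behind it; z points along the fingers, x is the direction in which the jaws open and shut, and the axes are right-handed (so a half turn about z gives the same grasp; the last joint's range is limited). The gripper opens to 88 mm and grips with 3 to 60 N. Pads are 20 mm wide; open, the fingers measure 115 mm over their backs; the gripper's body (75 mm by 178 mm) begins 61 mm behind the grasp point.
Start: joints at [-1.261, 0.359, 1.51, -0, 1.272, -0.115], TCP at [0.247, -0.547, 0.223] pointing down, gripper open.
Joint ranges: [-2.97, 2.97], [-1.01, 2.36], [0.21, 2.38], [-0.96, 4.11], [0.2, 2.71], [-2.98, 2.98]. Speed limits (rad/s): [2.39, 2.39, 3.14, 3.14, 3.14, 3.14].

## Interface

Orientations are given as a unit quaternion [x, y, z, w].
In Python, from bench import move_ptp, servo_line, goto_joints, move_gripper, sleep, inverse_kinematics, capture, PlanningError, close_job, spot_in, silhouettes, current_clock, current_joint_pos, current_qvel, current_joint_torque, current_position, current_orientation, current_force, current_torque, current_finger_gap gives the robot as it stands. Calls block until the motion is done:
- move_ptp(position, orientation): joint-space move of the TCP to a pose.
- servo_line(position, orientation=None, rate=0.15, contact_N=None): straight line of the TCP; orientation=None keeps the orientation; rate is the mean speed in m/s. With contact_N (N) it stops when the force on the tool has changed by that much, and returns True; else False.
- goto_joints(angles): joint-space move.
- move_gripper(opening): finger opening in m; the grip force is fixed at half the most; returns when the fingers have stopped.
- sleep(seconds).
- inverse_kinematics(position, orientation): joint angles nearest the present ones, or None.
- capture(name): name is "scene" or "top" or "wrist"; returns a dict with "image" (480x640x3 uint8, blue, green, red), "range_z" (480x640 float32, m along the optical axis (not along the pixel's ray), 0 where there is no reading), "intrinsics" (3x3 intrinsics, pixels), "R" (3x3) and "t" (3): a world point X has camera coordinates R X + t. Camera axes: x right, y down, z forward; pixel columns grow to the right and rows downward; lengths in m; the calibration is good to about 2 mm. A picture is of the moment at which its call begins.
A pose or a line that the arm cannot do raises PlanningError and nothing moves.
- close_job(): hands the job in, once; it reports no verdict.
Trained networks look in the newest picture that a camera, given by its name, has taken for a name from the list of things; names that differ only in an ending like _2 or _b are one class to them, and where a whole thing is asked for, a point or a joint stands for the part that bears it (a point fixed in the world has none). Each returns a list of dicts, best first, with "conf" (0 to 1); they miss things now and then, are a little off and sometimes report something else, mostly with a low value. They report only what shows in the picture. A call takes as long as a camera call. They do not tell look-alikes from the thing itself.
- spot_in(camera, query): "xy" ([column, row] in pixels, amid what is visible of it).
- silhouettes(camera, query): "region" (480x640 bool, what is visible of it) and "xy" ([column, row] in pixels, amid what is visible of it).
Readings, each from a call of its own:
- current_clock(): time.
- current_joint_pos(): joint angles.
- current_qvel(): joint speeds.
- current_joint_torque(): joint torques, N m.
- current_position(): TCP position.
- current_orientation(): TCP orientation.
- current_force(): force on the tool from outside, world axes, zero at the start.
- current_torque(): the same for the moment, N m.
- current_finger_gap(): finger opening in m.
Only numpy, scipy, OpenCV 4.12 (cv2) and the standard library are available. Lean on these libraries where they do the work, as an engineer would, in place of code of your own. Each camera call takes 0.05 s, during which the arm holds its last target. There are 200 camera calls.

## Task

The two hangers for drying charangos have got hooked together: raise and twist the hook free of the steel loop by feel, keeping the loop hanger standing where it is (not dragged, not hoisted) until the hook is out. Then put the wooden-handled hook hanger in the long tray and the iron-blocked loop hanger in the nearly square tray, each wholly inside and standing on its block as now, and leave the other things on the bench where they lie.

Things in the scene. Friction and masses are not known exactly. Their poses are not given: they have to be found in the camera images.
- hook_grip (a point): Hook hanger: wooden handle block 84 long (its x) x 30 wide (its y) x 70 mm tall, standing on the bench, with an 8 mm steel rod hook; one rigid piece, 0.24 to 0.34 kg, stands by itself. Point: centre of the block, 35 mm above its underside; x runs along the handle towards the hook, z up. Shank: level, rod axis 57 mm above the underside, from the block's front end (x = 42) to x = 132 mm.
- hook_leg (a point): On the hook hanger, axes as hook_grip: middle of the rod's vertical leg, 132 mm ahead of the handle's centre, 36 mm above the underside. At the start the leg goes down through the loop's slot; the handle stands square to the loop on the loop's +y side, the shank passing over the +y bar and the tip under it.
- hook_tip (a point): On the hook hanger, axes as hook_grip: end of the rod's tip, which runs from the foot of the leg 30 mm back towards the handle, rod axis 16 mm above the underside. As the hook is raised the tip comes to catch under the loop's bar. Turned in line with the slot, handle towards the loop's free end, the hook lifts straight out; the other way the iron block is in the handle's way.
- hook_guard (a point): On the hook hanger, axes as hook_grip: centre of a brass guard disc, 48 mm across and 12 mm thick, square on the shank, 98 mm ahead of the handle's centre. On the bench it mostly stands beside the loop's bar and blocks the twist; raised, it passes over the bar, but only within the last 5 mm of lift before the tip catches under the bar.
- hook: The hook hanger's origin: centre of the underside of its handle block; axes as hook_grip.
- yoke_grip (a point): Loop hanger: black iron block 60 long (its x) x 48 wide (its y) x 56 mm tall standing on the bench, 0.65 to 0.88 kg, with a long narrow closed loop of 8 mm steel rod standing out level from its +x face to x = 135 mm. Point: centre of the block, 28 mm above its underside; x points towards the loop's free end, z up.
- yoke_slot (a point): On the loop hanger, axes as yoke_grip: middle of the slot inside the loop, 78.5 mm ahead of the block's centre, marked 36 mm above the underside, but the loop is height-adjustable and really sits 7 mm lower to 11 mm higher, unmeasured: the tip catches after 5 to 23 mm of lift and must be felt. Slot 18 mm wide (y), 97 mm long (x); the side bars' axes lie 13 mm either side of the middle.
- yoke_end (a point): On the loop hanger, axes as yoke_grip: outermost point of the loop's free end, 135 mm ahead of the block's centre, marked at the same nominal height as yoke_slot. The loop is clamped (it slips only beyond 15 N); the whole hanger begins to tip at about 2 to 3 N upwards at the slot.
- yoke: The loop hanger's origin: centre of the underside of its iron block; axes as yoke_grip.
- long_tray_in (a point): Long plywood tray fixed to the bench, for the hook hanger: inside 250 (its x) x 125 mm (its y), walls 6 mm thick, rim 26 mm above the bench, about 20 mm deep. Point: centre of its inner floor. It may stand to the left or to the right.
- square_tray_in (a point): Nearly square plywood tray fixed to the bench, for the loop hanger: inside 185 (its x) x 168 mm (its y), walls 6 mm thick, rim 26 mm above the bench, about 20 mm deep. Point: centre of its inner floor. It stands on the other side from the long tray.
- countersink: Bystander: steel countersink bit lying on the bench, 90 mm long, 18 mm thick. Origin at the centre of its underside.
- fingerboard: Bystander: dark wenge fingerboard lying flat, 240 x 48 x 7 mm. Origin at the centre of its underside.
- pickguard: Bystander: tortoise-coloured celluloid pickguard lying flat, about 120 x 60 x 4 mm. Origin at the centre of its underside.
- dividers: Bystander: pair of brass dividers lying flat, 160 mm long. Origin at the centre of its underside.
- caul: Bystander: small pale pine caul, 85 x 30 x 20 mm. Origin at the centre of its underside.
- glue_jar: Bystander: amber glue jar, 60 mm across, 75 mm tall. Origin at the centre of its underside.
There are look-alikes about, which are no part of the job. Leave any pink or purple look-alike of the hook alone.

How it is judged:
At the end, for the whole second after the job is handed in: Each hanger stands on its own block (tilt under 0.15 rad, underside within 8 mm of the tray floor), wholly within the walls and at rest: the hook hanger in the long tray, the loop hanger in the nearly square tray (x of hook_grip in the frame of long_tray_in between -0.122 and 0.122 m and y of hook_grip in the frame of long_tray_in between -0.06 and 0.06 m and z of hook_grip in the frame of long_tray_in between 0.027 and 0.043 m and x of hook_leg in the frame of long_tray_in between -0.125 and 0.125 m and y of hook_leg in the frame of long_tray_in between -0.0625 and 0.0625 m and x of yoke_grip in the frame of square_tray_in between -0.09 and 0.09 m and y of yoke_grip in the frame of square_tray_in between -0.082 and 0.082 m and z of yoke_grip in the frame of square_tray_in between 0.02 and 0.036 m and x of yoke_end in the frame of square_tray_in between -0.094 and 0.094 m and y of yoke_end in the frame of square_tray_in between -0.086 and 0.086 m and angle between each of hook_grip, yoke_grip's own z axis and vertical below 0.15 rad and linear speed of each of hook, yoke below 0.02 m/s); the robot touches nothing.
It fails at once if the loop hanger is dragged over 12 mm or tipped over 0.06 rad with the hook still in the loop (horizontal distance between hook_leg and yoke_slot below 0.045 m and z of hook_tip in the frame of yoke_slot below 0 m and (distance of yoke_grip from where it was at the start of the episode above 0.012 m or angle between yoke_grip's own z axis and vertical above 0.06 rad)).
It fails at once if a bystander is moved by more than 25 mm (distance of any of countersink, fingerboard, pickguard, dividers, caul, glue_jar from where it was at the start of the episode above 0.025 m).
It also fails if it takes over 64 s, if anything falls off the work surface, if the arm or the gripper's body presses on something with over 40 N, if the wrist force passes 120 N, or if a joint passes its speed limit or range.

## Working session

There is one attempt and no reset: what is moved stays moved. The work goes in short steps, each a Python script; the robot and the scene stay as the last script left them, time stands still between calls to the robot, and variables do not carry over. Pictures are saved under pics/ and viewed, about 8 in all and at most 12, crops included, and the job is handed in when it is done.

```bash
mkdir -p pics; ls; cat > h.py <<'E'
from bench import *
import numpy as np, cv2
from scipy.spatial.transform import Rotation as Rn
def w(c,u,v,z=None):
    K=c["intrinsics"];d=np.array([(u-K[0,2])/K[0,0],(v-K[1,2])/K[1,1],1.])
    o=-c["R"].T@c["t"];r=c["R"].T@d
    s=c["range_z"][int(v),int(u)] if z is None else (z-o[2])/r[2]
    return o+s*r
def cloud(c):
    K=c["intrinsics"];v,u=np.mgrid[:480,:640];Z=c["range_z"]
    P=np.stack([(u-K[0,2])/K[0,0]*Z,(v-K[1,2])/K[1,1]*Z,Z],-1)
    return (P-c["t"])@c["R"]
def px(c,X):
    p=c["intrinsics"]@(c["R"]@np.asarray(X,float)+c["t"]);return p[:2]/p[2]
def down(yaw):  # tool x axis at yaw in world
    return (Rn.from_euler('z',yaw)*Rn.from_euler('x',np.pi)).as_quat()
E
python3 - <<'E'
from h import *
for n in("top","scene"):
    c=capture(n);cv2.imwrite(f"pics/{n}1.png",c["image"]);P=cloud(c)
    for q in("hook","yoke","long_tray_in","square_tray_in","countersink","fingerboard","pickguard","dividers","caul","glue_jar"):
        for r in silhouettes(n,q)[:3]:
            m=r["region"]&(c["range_z"]>0);
            print(n,q,round(r["conf"],2),np.round(r["xy"]),m.sum(),np.round(np.median(P[m],0),3) if m.any() else "")
print(current_clock(),current_orientation())
E
```

```text
pics
top hook 0.88 [412. 337.] 624 [ 0.227 -0.248  0.068]
top hook 0.85 [178. 344.] 860 [0.209 0.35  0.067]
top hook 0.8 [288. 198.] 578 [0.589 0.068 0.068]
top yoke 0.62 [256. 232.] 652 [0.493 0.154 0.053]
top yoke 0.51 [291. 195.] 535 [0.594 0.067 0.069]
top long_tray_in 0.58 [460. 233.] 5273 [ 0.498 -0.38   0.006]
top square_tray_in 0.92 [187. 236.] 5358 [0.485 0.342 0.007]
top countersink 0.67 [380. 161.] 142 [ 0.693 -0.166  0.013]
top fingerboard 0.91 [364. 132.] 1444 [ 0.774 -0.134  0.007]
top pickguard 0.88 [253. 126.] 756 [0.788 0.168 0.004]
top dividers 0.68 [387. 281.] 433 [ 0.368 -0.197  0.007]
top dividers 0.37 [258. 232.] 614 [0.495 0.155 0.054]
top caul 0.59 [239. 171.] 398 [0.663 0.206 0.02 ]
top glue_jar 0.96 [260. 289.] 447 [0.351 0.144 0.074]
scene hook 0.98 [299. 124.] 1066 [0.218 0.343 0.054]
scene hook 0.82 [140. 276.] 1660 [ 0.236 -0.263  0.06 ]
scene hook 0.64 [371. 254.] 1376 [0.604 0.054 0.061]
scene yoke 0.76 [359. 210.] 871 [0.51  0.152 0.049]
scene long_tray_in 0.58 [428. 235.] 519 [0.667 0.199 0.02 ]
scene long_tray_in 0.38 [368. 253.] 1476 [0.601 0.055 0.06 ]
scene square_tray_in 0.95 [392. 171.] 4602 [0.491 0.341 0.008]
scene square_tray_in 0.64 [357. 213.] 952 [0.506 0.15  0.046]
scene countersink 0.72 [353. 369.] 367 [ 0.695 -0.168  0.013]
scene fingerboard 0.94 [398. 385.] 3149 [ 0.776 -0.144  0.008]
scene pickguard 0.67 [473. 274.] 968 [0.794 0.167 0.005]
scene dividers 0.59 [215. 296.] 717 [ 0.372 -0.195  0.008]
scene dividers 0.46 [208. 403.] 11350 [ 0.507 -0.381  0.008]
scene caul 0.66 [429. 234.] 559 [0.669 0.199 0.02 ]
scene glue_jar 0.95 [300. 186.] 821 [0.363 0.13  0.053]
1.1 [ 8.40267395e-01 -5.42172206e-01 -4.34205975e-05 -4.40887254e-05]
```

View pics/top1.png

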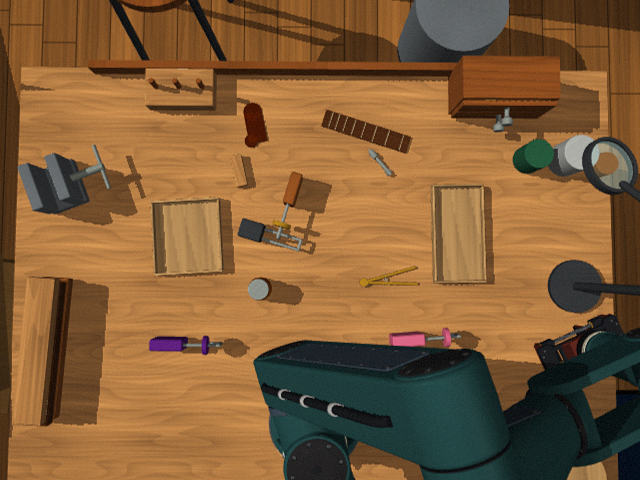

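```bash
python3 -c "
import cv2
a=cv2.imread('pics/top1.png')[150:310,215:415];b=cv2.imread('pics/scene1.png')[150:310,280:480]
cv2.imwrite('pics/crop1.png',cv2.resize(cv2.hconcat([a,b]),None,fx=2,fy=2,interpolation=cv2.INTER_CUBIC))"
```

```text
(no output)
```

View pics/crop1.png

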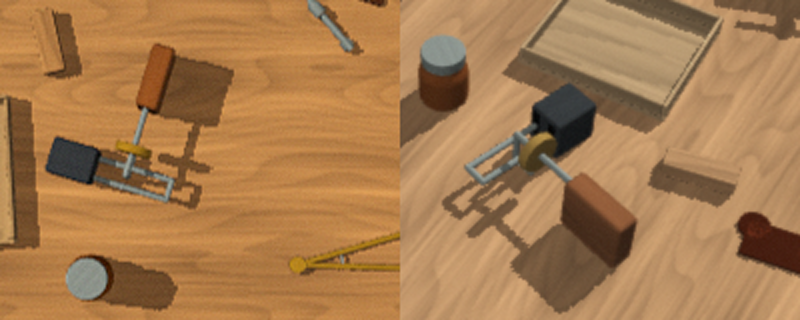

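The hook candidates are the wooden one at (292,190), the pink one at (420,339) and the purple one at (178,344). The wooden hook is the real one: in the crop it is linked to the iron block's loop at (256,232). The long tray is on the right and the square tray on the left. Next I take a close look with the wrist camera.

```bash
python3 - <<'E'
from h import *
c=capture("top");P=cloud(c)
for q in("long_tray_in","square_tray_in"):
    # rim points: z 0.02..0.03
    ctr=np.array([.498,-.38] if q[0]=='l' else [.485,.342])
    m=(abs(P[...,2]-.026)<.004)&(abs(P[...,:2]-ctr).max(-1)<.17)
    r=cv2.minAreaRect(P[m][:,:2].astype(np.float32)); print(q,m.sum(),r)
for yaw in np.radians([75,-105]):
    for dy in (0,-np.pi/2):
        q=inverse_kinematics([.60,.06,.2],down(yaw+dy));print(np.degrees(yaw+dy),None if q is None else np.round(q,2))
qy=np.radians(-105) 
c=None
a=inverse_kinematics([.55,.1,.27],down(np.radians(75)));b=inverse_kinematics([.55,.1,.27],down(np.radians(-105)))
q=a if a is not None and abs(a[5])<abs(b[5]) else b
goto_joints(q)
c=capture("wrist");cv2.imwrite("pics/w1.png",c["image"]);print(-c["R"].T@c["t"],current_clock(),np.round(current_joint_pos(),2),current_force())
np.savez("w1.npz",**c)
for q in("hook","yoke","hook_leg","hook_tip","yoke_end","yoke_slot","hook_guard"):
    for r in spot_in("wrist",q)[:2]: print(q,r["conf"],r["xy"],w(c,*r["xy"]))
E
```

```text
long_tray_in 552 ((0.5161961317062378, -0.4303819239139557), (0.2969716489315033, 0.24395446479320526), 1.1067771911621094)
square_tray_in 573 ((0.5190721750259399, 0.30491453409194946), (0.256892591714859, 0.2570398151874542), 3.787865161895752)
75.0 [-0.01  0.38  1.53 -0.    1.23 -1.32]
-14.999999999999996 [-0.01  0.38  1.53 -0.    1.23  0.25]
-105.00000000000001 [-0.01  0.38  1.53  0.    1.23  1.82]
-195.0 [-0.01  0.38  1.53  0.    1.23 -2.89]
[0.48734099 0.11480569 0.43132481] 3.7333 [ 0.05  0.26  1.54 -0.    1.35 -1.25] [-0.73572693 -0.45320946  0.40107721]
hook 0.97 [296.8, 258.2] [0.58082639 0.0680236  0.06990074]
hook 0.27 [362.4, 138.9] [0.49815966 0.14829802 0.05636618]
yoke 0.72 [364.2, 139.3] [0.49886495 0.14965769 0.05667172]
yoke 0.54 [315.0, 5.6] [0.38281545 0.13802239 0.03098662]
hook_leg 0.82 [297.4, 253.8] [0.57714077 0.06961372 0.06992711]
hook_tip 0.89 [296.2, 255.7] [0.57838048 0.06820903 0.07045712]
yoke_end 0.82 [366.2, 136.8] [0.49733161 0.15182475 0.05609674]
yoke_slot 0.74 [362.4, 140.4] [0.49940175 0.14813412 0.05490983]
hook_guard 0.56 [299.9, 258.0] [0.58128133 0.0707105  0.07018316]
hook_guard 0.19 [544.9, 87.6] [0.49884253 0.32774724 0.00602098]
```

View pics/w1.png

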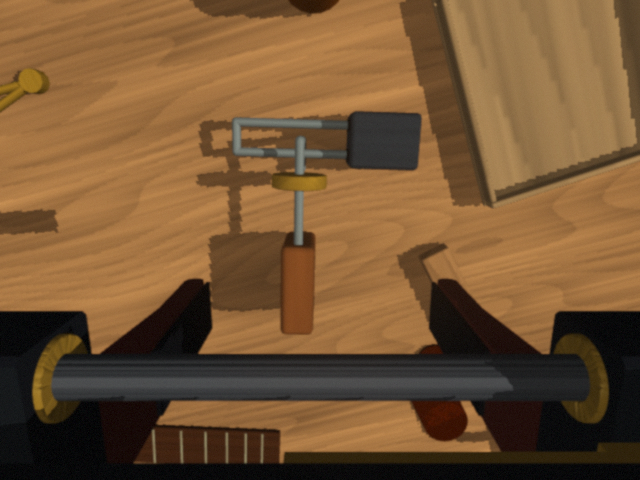

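The wrist view shows the handle at (298,285), guard (299,181), leg (300,140), and the loop from (237,135) to the iron block (384,140). Next I fit the poses from depth.

```bash
cat >> h.py <<'E'
def rect(pts):
    (c,s,a)=cv2.minAreaRect(pts[:,:2].astype(np.float32))
    if s[0]<s[1]: s=(s[1],s[0]);a+=90
    return np.array(c),np.array(s),a
def sel(P,c,rad,z0,z1): return P[(P[...,2]>z0)&(P[...,2]<z1)&(np.hypot(P[...,0]-c[0],P[...,1]-c[1])<rad)]
E
python3 - <<'E'
from h import *
c=np.load("w1.npz");P=cloud(c)
# hook block top, excluding fingers (z<.08)
b=sel(P,(.581,.068),.06,.066,.074);print("hookblk",len(b),rect(b),b.mean(0))
rgn=lambda u0,u1,v0,v1:P[v0:v1,u0:u1].reshape(-1,3)
s=rgn(288,312,195,232);s=s[(s[:,2]>.05)&(s[:,2]<.07)];print("shank",len(s),s.mean(0),np.percentile(s[:,2],95))
s2=rgn(288,312,136,172);s2=s2[(s2[:,2]>.05)&(s2[:,2]<.07)];print("shank front",len(s2),s2.mean(0),s2[s2[:,0].argmin()])
y=sel(P,(.498,.149),.06,.052,.060);print("yoke",len(y),rect(y),y.mean(0))
for n,r in dict(top=(245,340,116,130),bot=(245,285,147,158),end=(232,242,122,150)).items():
    l=rgn(*r);l=l[(l[:,2]>.02)&(l[:,2]<.06)];print("loop",n,len(l),l.mean(0),np.percentile(l[:,2],[50,80,95]))
    print(np.polyfit(l[:,1],l[:,0],1))
c=capture("top");P=cloud(c)
from scipy.optimize import minimize
for n,ctr,sz in(("long",(.498,-.38),(.262,.137)),("sq",(.485,.342),(.197,.180))):
    r=sel(P,ctr,.17,.022,.030); m=np.abs(P[...,2]-.006)<.004
    f=P[m&(np.hypot(P[...,0]-ctr[0],P[...,1]-ctr[1])<.10)]
    r=r[:,:2]
    def cost(p):
        d=(r-p[:2]);C,S=np.cos(p[2]),np.sin(p[2]);l=np.abs(d@np.array([[C,-S],[S,C]]))-(np.array(sz)-.006)/2
        e=np.abs(np.maximum(l[:,0],l[:,1]));return np.minimum(e,.01).mean()
    best=min((minimize(cost,[*ctr,a],method="Nelder-Mead") for a in np.arange(-.3,1.6+.3,.15)),key=lambda o:o.fun)
    print(n,best.x,np.degrees(best.x[2]),best.fun,len(r),len(f),f.mean(0))
E
```

```text
hookblk 2384 (array([0.60490394, 0.06147663]), array([0.07005312, 0.02918583]), 163.61111450195312) [0.60429197 0.06146561 0.06916449]
shank 336 [0.54467183 0.07943959 0.05951592] 0.061170415080564144
shank front 343 [0.4960707  0.09386109 0.05941445] [0.48171689 0.09653216 0.05720301]
yoke 4141 (array([0.5031727 , 0.14444457]), array([0.1109961 , 0.05696068]), 85.99544525146484) [0.50415782 0.16253619 0.05532533]
loop top 878 [0.46941647 0.09329202 0.03232466] [0.0324848  0.03333859 0.03399779]
[0.29940508 0.44148437]
loop bot 358 [0.48705844 0.06222598 0.03240331] [0.03257609 0.03339964 0.0341826 ]
[0.27461437 0.46997029]
loop end 256 [0.46641498 0.04226797 0.03244829] [0.03267591 0.03344693 0.03438366]
[-1.32932136  0.5226027 ]
long [ 0.49739427 -0.37737699  0.02285957] 1.3097566888211305 0.0016304192804466554 575 2624 [ 0.49749992 -0.37942622  0.00580986]
sq [0.48637258 0.34027662 0.06465518] 3.704468799785926 0.0016000985240279312 339 2807 [0.48640076 0.35137377 0.00613867]
```

The loop's bar top reads about 0.0335 m, so the catch should come after roughly 5.5 mm of lift. Next I grasp the handle and feel for it.

```bash
python3 - <<'E'
from h import *
o=down(np.radians(73.55));C=[.6116,.0595]
move_ptp([*C,.12],o);servo_line([*C,.028],o,rate=.08)
print(move_gripper(0.0),current_finger_gap());sleep(.2)
z0=current_position();f0=current_force();print(z0,f0,current_clock())
servo_line([z0[0],z0[1],z0[2]+.002],o,rate=.01);sleep(.3);print("2mm",current_position()[2]-z0[2],current_force()-f0)
hit=servo_line([z0[0],z0[1],z0[2]+.024],o,rate=.006,contact_N=0.8)
p=current_position();print(hit,p-z0,current_force()-f0,current_clock())
np.savez("g.npz",z0=z0,f0=f0,p=p)
E
```

```text
False 0.029875614482398685
[0.61172263 0.05966478 0.02800593] [0.38869639 1.06196103 0.5325796 ] 7.2667
2mm 0.0019443571289309153 [-0.86142181 -0.85984312 -2.38290721]
True [-5.79404626e-04 -5.27877475e-06  5.63947193e-03] [-0.69232641 -1.20800762 -3.56368284] 9.1917
```

```bash
python3 - <<'E'
from h import *
g=np.load("g.npz");z0=g["z0"];a0=np.radians(163.55)
lift=z0[2]+.0033
leg0=z0[:2]+.132*np.array([np.cos(a0),np.sin(a0)]);leg=leg0+[-.001,-.0003]
print("leg",leg)
servo_line([z0[0]-.001,z0[1],lift],down(a0-np.pi/2),rate=.01);sleep(.2);f=current_force();print("low",f-g["f0"])
for k in range(1,11):
    a=a0-k*np.radians(9.1)
    if servo_line([*(leg-.132*np.array([np.cos(a),np.sin(a)])),lift],down(a-np.pi/2),rate=.06,contact_N=2.5):
        print("contact",k,current_position(),current_force()-f);break
    d=current_force()-f;print(k,np.round(d,2))
    if np.linalg.norm(d)>2: break
print(current_position(),current_clock());np.savez("g2.npz",leg=leg,a=a,lift=lift)
c=capture("wrist");cv2.imwrite("pics/w2.png",c["image"]);np.savez("w2.npz",**c)
E
```

```text
leg [0.48412576 0.09674434]
low [-0.52056194 -1.06999577 -4.08621547]
1 [-0.41  0.2   0.34]
2 [ 1.02 -0.2   1.15]
3 [-0.52 -0.33  0.92]
4 [ 0.6  -0.92  1.53]
5 [-0.41  0.66  0.88]
6 [0.31 0.69 1.37]
7 [0.4  0.22 1.04]
8 [-0.17  0.18  0.73]
9 [ 0.88 -0.74  1.48]
10 [-0.74  0.03  1.  ]
[ 0.44549104 -0.02937429  0.03143881] 14.725
```

View pics/w2.png

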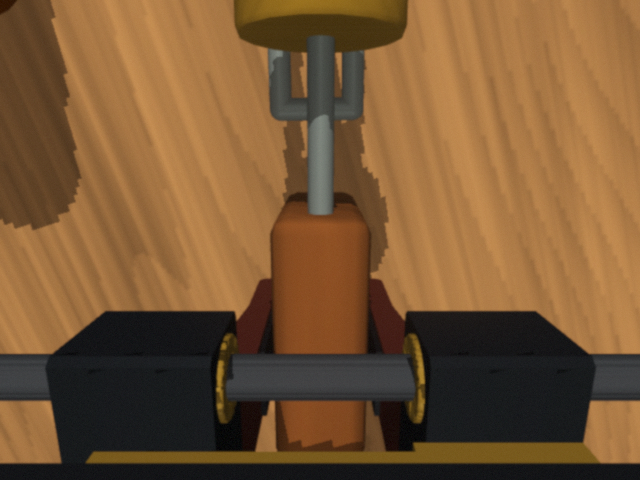

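The shank lies over the middle of the slot (shank at column 320, bars at 281 and 352). I lift it straight out and place it in the long tray.

```bash
python3 - <<'E'
from h import *
g=np.load("g2.npz");z0=np.load("g.npz")["z0"]
p=current_position()
h=servo_line([p[0],p[1],p[2]+.05],rate=.03,contact_N=3);print(h,current_position()-p,current_force())
if not h:
    servo_line([p[0],p[1],p[2]+.10],rate=.1)
    a=.0229;t=np.array([.4974,-.378])-.047*np.array([np.cos(a),np.sin(a)])
    o=down(a-np.pi/2);move_ptp([*t,.135],o)
    servo_line([*t,.045],o,rate=.08);sleep(.2);
    h=servo_line([*t,.030],o,rate=.015,contact_N=1.5);print(h,current_position(),z0[2]+.006)
    move_gripper(.05);servo_line([*t,.15],o,rate=.12)
    # view of the yoke
    yo=down(np.radians(-16));move_ptp([.47,.06,.27],yo);
    c=capture("wrist");cv2.imwrite("pics/w3.png",c["image"]);np.savez("w3.npz",**c)
    c=capture("top");cv2.imwrite("pics/top2.png",c["image"]);np.savez("top2.npz",**c)
    for r in silhouettes("wrist","yoke")[:2]: print(r["conf"],r["xy"])
print(current_clock())
E
```

```text
False [-1.31578225e-04  2.38941258e-05  4.98554124e-02] [ 0.27541511  0.35489459 -3.10538477]
True [ 0.45033732 -0.37903564  0.03395611] 0.03400593128014683
0.95 [324.8, 94.9]
24.2333
```

```bash
python3 -c "
import cv2
cv2.imwrite('pics/c3.png',cv2.hconcat([cv2.resize(cv2.imread('pics/w3.png'),(400,300)),cv2.resize(cv2.imread('pics/top2.png')[150:330,150:510],(600,300))])[:, :800] if 0 else cv2.vconcat([cv2.resize(cv2.imread('pics/w3.png'),(400,300)),cv2.resize(cv2.imread('pics/top2.png')[90:390,130:530],(400,300))]))"
```

```text
(no output)
```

View pics/c3.png

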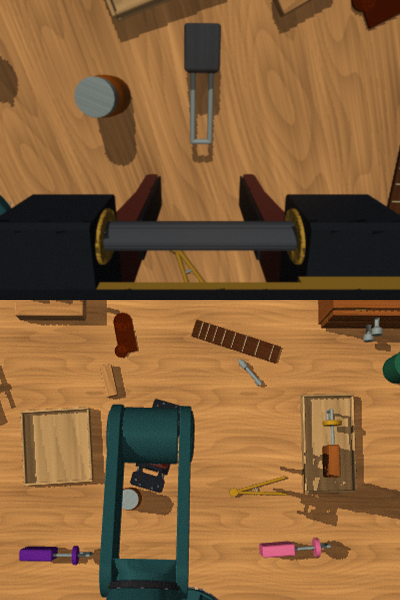

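The hook stands in the long tray, and the loop hanger is still standing where it was. Next I fit its pose, grasp it and place it in the square tray.

```bash
python3 - <<'E'
from h import *
c=np.load("w3.npz");P=cloud(c)
y=sel(P,(.503,.163),.07,.052,.060);C,s,a=rect(y);print(len(y),C,s,a,y.mean(0))
l=sel(P,(.475,.08),.06,.025,.04);lc=l.mean(0)[:2];d=np.linalg.svd(l[:,:2]-lc)[2][0];print("loop",lc,d,np.degrees(np.arctan2(d[1],d[0])), (l[:,:2]-C).__matmul__(d).min(),(l[:,:2]-C).__matmul__(d).max())
c=capture("scene");P=cloud(c)
for nm,ctr,ax in (("sq",(.486,.340),.0647),):
    r=sel(P,ctr,.15,.022,.030)[:,:2]-ctr;R=np.array([[np.cos(ax),-np.sin(ax)],[np.sin(ax),np.cos(ax)]]);q=r@R
    for i in(0,1):
        o=q[abs(q[:,1-i])<.06][:,i];print("walls",i,np.median(o[o<-.05]),np.median(o[o>.05]))
E
```

```text
4373 [0.5049476 0.1656713] [0.06084522 0.04748626] 73.1187973022461 [0.50503436 0.16649412 0.05514576]
loop [0.47990942 0.0844912 ] [-0.28388949 -0.95885701] -106.49247937497087 0.03103025919296932 0.13395117490077987
walls 0 -0.08971357865378884 0.10055323286679159
walls 1 -0.08924918055097694 0.08515160414506673
```

```bash
python3 - <<'E'
from h import *
a0=np.radians(-106.6);C=[.505,.166]
o=down(a0+np.pi/2);move_gripper(.085);move_ptp([*C,.12],o);servo_line([*C,.019],o,rate=.08)
move_gripper(0.);print(current_finger_gap());z0=current_position()[2]
servo_line([*C,z0+.02],o,rate=.04);servo_line([*C,.12],o,rate=.1);print(current_force())
a=.0647+np.pi;a-=2*np.pi;t=np.array([.4892,.3395])-.0525*np.array([np.cos(a),np.sin(a)])
o=down(a+np.pi/2);move_ptp([*t,.12],o)
# look while held
c=capture("scene");np.savez("s4.npz",**c);cv2.imwrite("pics/s4.png",c["image"])
c=capture("wrist");np.savez("w4.npz",**c);cv2.imwrite("pics/w4.png",c["image"])
print(t,current_position(),z0,current_clock())
P=cloud(c);r=sel(P,(.489,.34),.15,.022,.030)[:,:2]-[.486,.340];ax=.0647
q=r@np.array([[np.cos(ax),-np.sin(ax)],[np.sin(ax),np.cos(ax)]])
for i in(0,1):
    v=q[abs(q[:,1-i])<.06][:,i];print(i,np.median(v[v<-.05]),np.median(v[v>.05]),(v<-.05).sum(),(v>.05).sum())
cv2.imwrite("pics/c4.png",cv2.vconcat([cv2.resize(cv2.imread("pics/w4.png"),(400,300)),cv2.resize(cv2.imread("pics/s4.png"),(400,300))]))
E
```

```text
0.0480045400704802
[ 0.22789689 -1.29253068 -8.33734892]
[0.54159015 0.34289438] [0.54141199 0.34214745 0.11970913] 0.018996045225175315 30.8833
0 -0.08938078695319673 0.09920832196207646 703 2235
1 -0.0876703281830186 0.08425732330227693 807 720
```

View pics/c4.png

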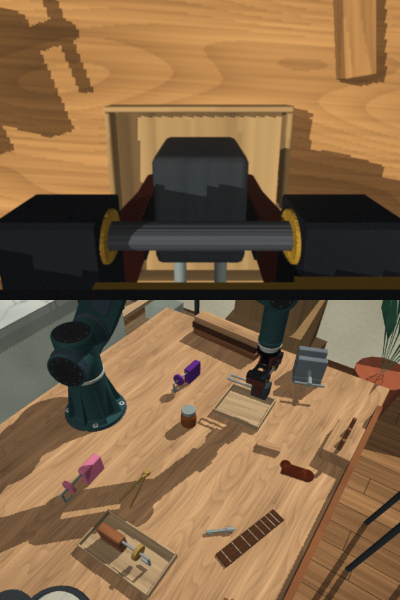

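The wrist and scene cameras agree that the tray centre is about (0.491, 0.339). I make a small correction and lower it.

```bash
python3 - <<'E'
from h import *
a=.0647-np.pi;t=np.array([.491,.3388])-.0525*np.array([np.cos(a),np.sin(a)])
o=down(a+np.pi/2)
servo_line([*t,.04],o,rate=.08);sleep(.2)
print(servo_line([*t,.021],o,rate=.015,contact_N=2),current_position())
move_gripper(.07);servo_line([*t,.15],o,rate=.12);move_ptp([.40,.0,.30],down(0))
for n in("top","scene"):
    c=capture(n);P=cloud(c);cv2.imwrite(f"pics/{n}5.png",c["image"])
    for q in("countersink","fingerboard","pickguard","dividers","caul","glue_jar"):
        for r in silhouettes(n,q)[:1]: print(n,q,np.round(np.median(P[r["region"]&(c["range_z"]>0)],0),3))
    y=sel(P,(.543,.342),.06,.055,.068);print("yoke top",len(y),y.mean(0),rect(y)if len(y)>5 else"")
    h=sel(P,(.45,-.379),.07,.068,.082);print("hook top",len(h),h.mean(0),rect(h)if len(h)>5 else"")
print(current_clock(),current_force())
a=cv2.imread("pics/top5.png")[150:310,130:530];b=cv2.imread("pics/scene5.png")
cv2.imwrite("pics/c5.png",cv2.vconcat([cv2.resize(a,(700,280)),cv2.hconcat([cv2.resize(b[120:260,310:490],(350,280)),cv2.resize(b[330:470,110:290],(350,280))])]))
E
```

```text
True [0.54335176 0.34214934 0.02498332]
top countersink [ 0.68  -0.177  0.012]
top fingerboard [ 0.773 -0.134  0.007]
top pickguard [0.788 0.169 0.004]
top dividers [ 0.375 -0.184  0.007]
top caul [0.66  0.205 0.019]
top glue_jar [0.529 0.337 0.059]
yoke top 423 [0.54210207 0.34194542 0.06178823] (array([0.54230434, 0.34278831]), array([0.06067959, 0.04889554]), 4.68206787109375)
hook top 382 [ 0.45027189 -0.37667852  0.07521959] (array([ 0.46310586, -0.37674659]), array([0.11071559, 0.03120413]), 2.4126627445220947)
scene countersink [ 0.693 -0.173  0.014]
scene fingerboard [ 0.775 -0.146  0.008]
scene pickguard [0.794 0.166 0.005]
scene dividers [ 0.372 -0.19   0.009]
scene caul [0.669 0.199 0.02 ]
yoke top 387 [0.5482481  0.33802804 0.0621471 ] (array([0.54624647, 0.34000888]), array([0.06162836, 0.05159887]), 4.278176784515381)
hook top 807 [ 0.45638405 -0.380203    0.0762962 ] (array([ 0.46319777, -0.3786613 ]), array([0.10439158, 0.03133911]), 2.5523414611816406)
37.4833 [-0.31014499  0.26656256  0.75159461]
```

View pics/c5.png

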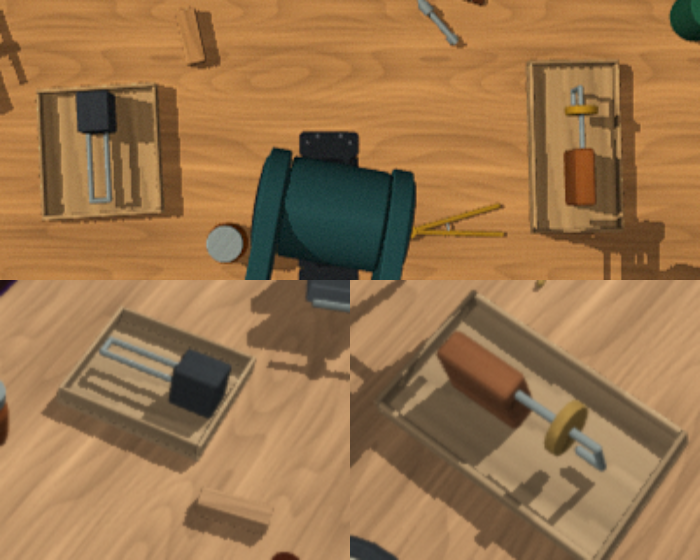

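```bash
python3 -c "
from bench import *
sleep(.3);close_job();print(current_clock())"
```

```text
the job is handed in; nothing more can be done
the job is handed in; nothing more can be done
```

The hook is free of the loop, both hangers are in their trays, and I handed the job in at about 38 s of the 64 s allowed. No verdict is reported.

- **Unhooking:** I gripped the wooden handle and lifted it until the tip caught under the bar, at 5.6 mm. I backed down to 3.3 mm, twisted it 91° about the leg and lifted it straight out. The force readings shifted by up to about 1.9 N during the twist, which I took for noise. I did not measure the loop hanger's drag or tilt while the hook was in. The picture taken after the hook was placed showed it standing where it had been.
- **Placing:** The final top and scene pictures show the hook in the long tray and the loop hanger in the square tray, each within the walls and standing on its block. The block tops measured 0.075–0.076 m for the hook and 0.062 m for the loop hanger, as expected on a 6 mm tray floor.
- **Bystanders:** The fingerboard, pickguard, dividers and caul read the same as at the start, to within the cameras' scatter.
    - **Countersink:** The top camera put it about 17 mm off, but the scene camera showed only about 5 mm. Nothing went near it, so I take the top reading as an error in the outline.
    - **Glue jar:** The network mistook the loop block for the jar in the last top picture and found nothing in the scene one. By eye the jar looks to be in its old place, partly hidden by the arm.
- **Disagreement:** The top camera put the square tray's centre about 5 mm from where the scene and wrist cameras did. I used the position those two agreed on.

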